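# Mix the settled lacquer: flask from the fall-flap chest into the sprung mixer cradle

## Robot

A 6-joint arm with a two-finger parallel gripper is mounted at the origin on the work surface. World frame = base frame: x ahead of the robot, y to its left, z up, the work surface at z = 0. Lengths are in m, angles in rad, forces in N, time in s.
With the tool pointing down it reaches from about 0.35 to 0.775 m from the base axis. Payload 7.3 kg.
Tool frame: the origin (TCP) lies at the very end of the fingers, on their centre line; the grasp point (between the pads) lies 19 mm behind it; z points along the fingers, y is the line along which they close (so a half turn about z gives the same grasp; the last joint's range is limited). The gripper opens to 92 mm and grips with 3 to 60 N. Pads are 19 mm wide; open, the fingers measure 130 mm over their backs; the gripper's body (75 mm by 190 mm) begins 47 mm behind the grasp point.
Start: joints at [1.185, 0.342, 1.524, -0, 1.275, -0.146], TCP at [0.125, 0.51, 0.227] pointing down, gripper open.
Joint ranges: [-2.53, 2.53], [-0.77, 2.02], [0.04, 2.7], [-1, 4.14], [0.28, 2.66], [-3.11, 3.11]. Speed limits (rad/s): [2.57, 2.57, 3.14, 3.14, 3.14, 3.14].

## Interface

Orientations are given as [roll, pitch, yaw] about the fixed x, y, z axes, in that order (R = Rz(yaw) Ry(pitch) Rx(roll)).
In Python, from cell import observe, read_camera, get_calibration, hand_in, search_frame gives the robot as it stands.
- The arm moves only by the tool step_arm, never from a script. Its argument "commands" is a list of rows, each an object with "translation": the shift along the tool's x, y, z in mm, a list of three; "roll": the turn about the tool's z in rad. In form: [{"translation": [x, y, z], "roll": roll}, ...]. A call has 1 to 20 rows; each row shifts and turns the commanded pose from where the row before left it, along the tool's axes as they then stand; what a row does not reach is not made up. A row lasts 1/12 s, in which the tool goes at most 41.7 mm and 7.16 degrees, less where a joint would pass 70% of its speed; a pose out of reach is approached as far as the arm can. A call is refused whole if a number of a shift passes 41.7 or a number of a turn 0.125, either way. A call with a gripper value outside its range is refused whole. "fingers" is the opening, from 0 (shut) to 1 (fully open), set as the call begins (left out, the last holds). The fingers move at their own pace and stop on an object; "grip_force" is the grip in N (left out, the last holds). Time passes only in rows, so rows that do not move let the fingers close. It gives the time, the measured TCP pose, the force, the opening and the grip force at its end, in the units of the state.
- observe(): the state, without advancing time (a new reading comes with each control period).
- read_camera(name): name is "scene" or "top" or "wrist"; returns the picture (400x640x3 uint8, red, green, blue); there is no depth.
- get_calibration(name): a dict with "camera_matrix" (3x3 intrinsics, pixels), "world_from_camera" (4x4, takes a point from camera to world coordinates). Camera axes: x right, y up, looking along -z (the intrinsics and any distortion apply to the point x, -y, -z); pixel columns grow to the right and rows downward; lengths in m; the calibration is good to about 2 mm. A picture is of the moment at which its call begins: read the wrist's pose just before it. get_calibration takes no time and is no camera call; for the wrist camera it gives the pose at the moment of the call.
- hand_in(): hands the job in; it is judged then, once.
Trained networks look in the newest picture that a camera, given by its name, has taken for a name from the list of things; names that differ only in an ending like _2 or _b are one class to them, and where a whole thing is asked for, a point or a joint stands for the part that bears it (a point fixed in the world has none). Each returns a list of dicts, best first, with "confidence" (0 to 1); they miss things now and then, are a little off and sometimes report something else, mostly with a low value. They report only what shows in the picture. A call takes as long as a camera call.
- search_frame(camera, name): "at" ([x, y, z] in m, in world coordinates, good to about 4 mm: the middle of the surface that is visible of it).
The state is a dict: "time": time; "qpos": joint angles; "qvel": joint speeds; "joint_efforts": joint torques, N m; "tool_pos": TCP position; "tool_rot": TCP orientation; "contact_force": force on the tool from outside, world axes, zero at the start; "torque": the same for the moment, N m; "opening": finger opening in m; "grip_force": force on a finger pad.
Only numpy, scipy, OpenCV 4.12 (cv2) and the standard library are available. Lean on these libraries where they do the work, as an engineer would, in place of code of your own. Each camera call takes 0.05 s, during which the arm holds its last target. There are 200 camera calls.

## Task

The lacquer in the squat round flask has settled: lower the flap of the wooden slope-front chest, take that flask out and shut the flap fully again so that the other bottles stay in the dark. Then, with the flask standing upright in the sprung ring cradle of the bench mixer, press it straight down as far as the cradle goes, without forcing it, and finish holding it pressed down: do not let go. Leave the other bottles and the things on the bench as they stand.

Things in the scene. Friction and masses are not known exactly. Their poses are not given: they have to be found in the camera images.
- chest: wooden slope-front chest, fixed: 170 deep (x), 290 wide (y), 122 mm high at the back, walls 10. Origin: centre of its underside; front faces its -x. Inside, three bottles in any order on the floor (12 mm up), 60 mm behind the front face, y about -75, 0, +75. Sill 56 mm high, flap above it; the top board starts 86 mm behind the front, so with the flap down the bottles are reached from above
- flap (a joint): the chest's flap, hinged along its bottom edge, in rad: 0 shut (leaning back 0.9 from upright), 0.9 upright, 2.45 fully lowered (nearly level, pointing away from the chest's front). Turns easily on a damped stay: once clearly past upright it sinks slowly by itself, to open or to shut. Panel 110 mm from hinge to free edge, 286 wide, 8 thick
- flap_bar (a point): middle of the flap's pull bar: a round steel bar, 9 mm thick and 100 long, parallel to the chest's y axis, held 38 mm beyond the flap's free edge in the flap's plane by a stay at each end, 148 mm from the hinge line. Moves with the flap. Shut, it stands 32 mm above the chest's top board
- flap_hinge (a point): middle of the flap's hinge line, which runs along the chest's y axis: on the front face, 62 mm above the bench. The flap opens by turning about the chest's -y axis (its free edge comes up, forward and down)
- flask: the squat round flask: amber glass, 50 mm across its round body and 45 mm tall to the shoulder, with an upright black screw cap 26 mm across from 48 to 74 mm above its underside, 74 mm tall in all, 75 to 155 g. The body narrows to a 34 mm flat foot. Origin: centre of its underside, z up along its axis. Stands in the chest at the start
- slim_bottle: slim round amber bottle, 28 mm across, 50 tall with a narrow 18 mm cap to 72 mm. Origin: centre of its underside. In the chest; leave it there
- square_bottle: square amber bottle, 32 x 32 mm, 42 tall with a 24 mm cap to 62 mm. Origin: centre of its underside. In the chest; leave it there
- mixer: bench mixer, white housing 185 (x) x 120 (y) mm and 56 high, fixed; a round boss, up to 70 mm high, carries the sprung cradle at its front end. Origin: on the bench, 90 mm behind (its own +x of) the cradle's axis
- cradle (a joint): how far the cradle is pressed down, in m: 0 up (at rest), 0.012 at its bottom stop. The coil spring pushes back with about 2 N at the start of the travel and 10 N at the bottom; the flask's own weight alone does not push it down
- cradle_seat (a point): centre of the cradle's inner floor, on which the flask's foot stands; 101 mm above the bench at rest; moves down with the cradle. The cradle is a round cup: flat floor, bore 54 mm across, flaring to 64 mm at its steel-ringed rim 22 mm above the floor
- wax_tub: round tub of wax, 51 mm across, 30 high, on the bench before the mixer. Origin: centre of its underside
- spool_a: thread spool standing on the bench, 28 mm across, 32 high; beside the mixer. Origin: centre of its underside
- spool_b: another such spool, at the other side of the mixer
- spool_c: another such spool, before the mixer, beside the wax tub
- scissors: small scissors lying flat, 95 mm long, 8 thick, on the bench before the chest, under where the flap comes down. Origin: at their pivot

How it is judged:
On the way, in this order (a step that is already met when the one before it is completed fails the run):
1. the chest's flap is lowered (value of joint flap above 2.2 rad), for 0.2 s.
2. the round flask is out of the chest (horizontal distance between flask and chest above 0.2 m), for 0.2 s.
3. the flap is shut again (value of joint flap below 0.06 rad), for 0.2 s.
At the end, for the whole second after the job is handed in: The robot holds the flask pressed down: cradle at least 9 of its 12 mm down, by at least 5 N through the flask; flask on the cradle floor within 4 mm, within 6 mm of its axis and 0.15 rad of upright, still; flap shut within 0.06 rad (value of joint cradle above 0.009 m and horizontal distance between flask and cradle_seat below 0.006 m and z of flask in the frame of cradle_seat between -0.004 and 0.004 m and angle between flask's own z axis and vertical below 0.15 rad and contact force between flask and cradle above 5 N and contact force between any of the fingers, the arm and flask above 2 N and value of joint flap below 0.06 rad and linear speed of flask below 0.03 m/s); the arm keeps its last pose, push and grip.
It fails at once if the flask is rammed into the cradle with more than 60 N (contact force between flask and cradle above 60 N).
It fails at once if another bottle is knocked over or shifted more than 40 mm (angle between any of slim_bottle, square_bottle's own z axis and vertical above 0.6 rad or distance of any of slim_bottle, square_bottle from where it was at the start of the episode above 0.04 m).
It fails at once if a thing on the bench is shifted more than 40 mm (distance of any of wax_tub, spool_a, spool_b, spool_c, scissors from where it was at the start of the episode above 0.04 m).
It also fails if it takes over 72 s, if anything falls off the work surface, if the arm or the gripper's body presses on something with over 40 N, if the wrist force passes 120 N, or if a joint passes its speed limit or range.

## Working session

There is one attempt and no reset: what is moved stays moved. The work goes in short steps, Python scripts to look and compute and a tool call to move; the robot and the scene stay as the last step left them, time stands still between calls to the robot, and variables do not carry over. Pictures are saved under pics/ and viewed, at most 10 in all, crops included, and the job is handed in when it is done.

Besides the shell and the picture viewer there is one more tool, called after ">>>" by a JSON object that holds its "op" and its "data", one argument or row to a line. step_arm: Moves the arm, as the interface text tells. Its arguments: {"type":"object","properties":{"commands":{"type":"array"},"fingers":{"type":"number"},"grip_force":{"type":"number"}},"required":["commands"]}

```bash
mkdir -p pics; cat > h.py <<'E'
import numpy as np, cv2
from cell import *
def snap(c,f):
    im=read_camera(c); cv2.imwrite('pics/'+f,cv2.cvtColor(im,cv2.COLOR_RGB2BGR)); return im
def find(c,n,k=2):
    for r in search_frame(c,n)[:k]: print(c,n,np.round(r['at'],4),round(r['confidence'],2))
def proj(c,p):
    g=get_calibration(c); K=np.array(g['camera_matrix']); T=np.linalg.inv(np.array(g['world_from_camera']))
    q=T[:3,:3]@np.array(p)+T[:3,3]; q=K@np.array([q[0],-q[1],-q[2]]); return q[:2]/q[2]
def ray(c,u,v,z):
    g=get_calibration(c); K=np.array(g['camera_matrix']); T=np.array(g['world_from_camera'])
    d=np.linalg.inv(K)@[u,v,1]; d=T[:3,:3]@[d[0],-d[1],-d[2]]; o=T[:3,3]; return o+d*(z-o[2])/d[2]
E
python3 - <<'E'
from h import *
a=snap('scene','s0.png'); b=snap('top','t0.png')
for n in ['chest','flap','flap_bar','mixer','cradle','wax_tub','spool_a','scissors']: 
    find('top',n,3)
for n in ['flap_bar','cradle','chest']: find('scene',n,1)
print(observe())
g=get_calibration('top');print(g)
E
```

```text
top chest [0.6298 0.1825 0.1206] 0.88
top flap [0.591  0.1929 0.104 ] 0.95
top flap_bar [0.594  0.1911 0.1061] 0.79
top mixer [ 0.5792 -0.1998  0.0571] 0.75
top cradle [ 0.5587 -0.1997  0.1091] 0.71
top wax_tub [ 0.4558 -0.1255  0.031 ] 0.49
top spool_a [ 0.6879 -0.1347  0.0322] 0.65
top spool_a [ 0.4358 -0.1754  0.0317] 0.57
top spool_a [ 0.5056 -0.269   0.0324] 0.48
top scissors [0.4804 0.1457 0.0009] 0.73
scene flap_bar [0.6027 0.1693 0.1124] 0.98
scene cradle [ 0.5542 -0.1933  0.1132] 0.75
scene chest [0.6602 0.123  0.1058] 0.77
{'time': 0.65, 'qpos': array([ 1.18499046e+00,  3.41999280e-01,  1.52412435e+00, -1.38006775e-05,
        1.27539576e+00, -1.45998774e-01]), 'qvel': array([ 0.001013  , -0.00011152,  0.00058979, -0.00105644,  0.00058392,
        0.00092724]), 'joint_efforts': array([-5.58832344e-04, -4.30981743e+01, -2.44425827e+01,  7.17901275e-02,
        4.83103178e-02,  1.85578034e-05]), 'tool_pos': array([0.12468052, 0.50998868, 0.22673237]), 'tool_rot': array([3.14152209e+00, 2.37214551e-05, 2.90178958e+00]), 'contact_force': array([ 1.23655137, -0.10057554, -0.7767927 ]), 'torque': array([ 0.00408864,  0.02016113, -0.04113724]), 'grip_force': 0.0, 'opening': 0.09162149093414698}
{'camera_matrix': array([[463.23631533,   0.        , 317.92478768],
       [  0.        , 463.23631533, 199.74614491],
       [  0.        ,   0.        ,   1.        ]]), 'world_from_camera': array([[ 0.03035521,  0.9919381 , -0.12303401,  0.42500597],
       [-0.99949228,  0.03131532,  0.00587695, -0.00276759],
       [ 0.00968242,  0.12279314,  0.99238505,  1.30926294],
       [ 0.        ,  0.        ,  0.        ,  1.        ]])}
```

View pics/s0.png

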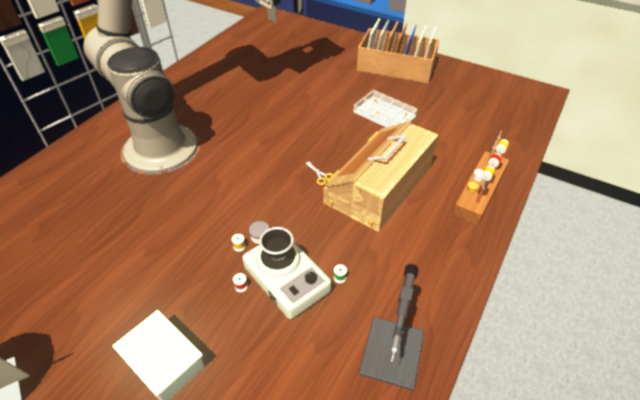

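View pics/t0.png

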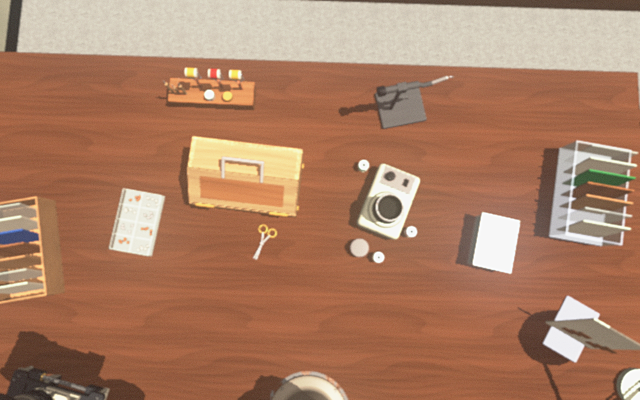

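The top view shows the chest with its front towards the robot (top board corners about (192,138) and (303,150), pull bar about (222–263, 160)). The cradle rim is near (387,209), the tub and spools are around the mixer, and the scissors are at (265,240).

```bash
python3 - <<'E'
from h import *
for n,u,v,z in [('bl',192,138,.122),('br',303,150,.122),('barL',223,160,.154),('barR',263,163,.154),('cradle',387,208,.123)]:
    print(n,np.round(ray('top',u,v,z),4))
im=cv2.imread('pics/t0.png'); a=im[125:255,170:320]; b=im[160:260,340:425]
a=cv2.resize(a,None,fx=4,fy=4,interpolation=2); cv2.imwrite('pics/c0.png',a)
find('scene','flap_hinge');find('scene','cradle_seat');find('top','cradle_seat'); find('top','flap_hinge')
E
```

```text
bl [0.7247 0.3248 0.122 ]
br [0.7021 0.0332 0.122 ]
barL [0.6621 0.234  0.154 ]
barR [0.6577 0.1324 0.154 ]
cradle [ 0.5563 -0.1885  0.123 ]
scene flap_hinge [0.6629 0.1228 0.1078] 0.8
scene cradle_seat [ 0.5528 -0.192   0.1083] 0.85
top cradle_seat [ 0.5617 -0.1983  0.1081] 0.82
top flap_hinge [0.6311 0.1832 0.1229] 0.64
```

View pics/c0.png

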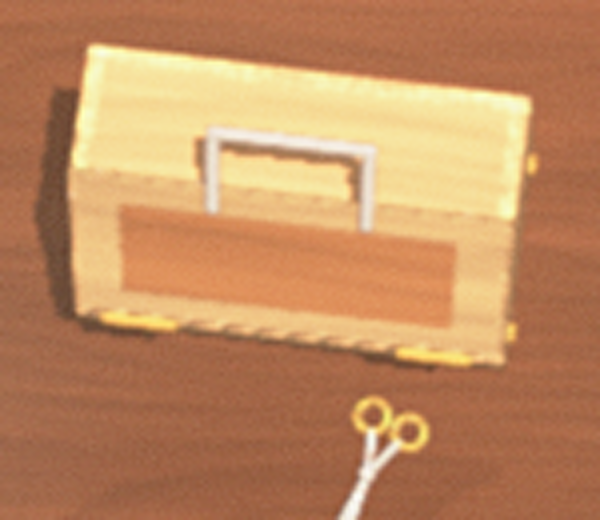

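The crop shows the back top corners at (192.7,136.5) and (302.2,149.2), and the bar ends at (222.7,158) and (263.2,162.5).

```bash
cat >> h.py <<'E'
from scipy.spatial.transform import Rotation as R
def chest():
    bl=ray('top',192.75,136.5,.122);br=ray('top',302.25,149.25,.122)
    l=ray('top',222.75,158,.154);r=ray('top',263.25,162.5,.154)
    d=(bl-br)/np.linalg.norm(bl-br); yaw=np.arctan2(-d[0],d[1]); ex=np.array([d[1],-d[0],0])
    bar=(l+r)/2; c=(bl+br)/2-ex*.085
    c=((bar-ex*.031)+c)/2; c[2]=0
    return c,yaw,ex,d
def C2W(p):
    c,yaw,ex,ey=chest(); return c+ex*p[0]+ey*p[1]+np.array([0,0,p[2]])
def totool(target):
    o=observe(); Rm=R.from_euler('xyz',o['tool_rot']).as_matrix(); return np.round(1000*Rm.T@(np.array(target)-o['tool_pos']),1)
E
python3 - <<'E'
from h import *
bl=ray('top',192.75,136.5,.122);br=ray('top',302.25,149.25,.122)
print(bl,br,np.linalg.norm(bl-br))
l=ray('top',222.75,158,.154);r=ray('top',263.25,162.5,.154);print(l,r,np.linalg.norm(l-r))
print(chest()); print('bar',C2W([.031,0,.154]))
print(np.degrees(np.arctan2(-(bl-br)[0],(bl-br)[1])),np.degrees(np.arctan2(-(l-r)[0],(l-r)[1])))
o=observe();print(R.from_euler('xyz',o['tool_rot']).as_matrix().round(3)); print(totool(C2W([.031,0,.22])))
E
```

```text
[0.72874302 0.32307963 0.122     ] [0.70400482 0.03524732 0.122     ] 0.28889343998067457
[0.66725227 0.23490584 0.154     ] [0.65896686 0.13183591 0.154     ] 0.10340241770791678
(array([0.63195478, 0.18623377, 0.        ]), np.float64(-0.08573587879423657), array([ 0.99632693, -0.08563088,  0.        ]), array([0.08563088, 0.99632693, 0.        ]))
bar [0.66284091 0.18357921 0.154     ]
-4.912304007754929 -4.595917032589546
[[-0.971  0.238  0.   ]
 [ 0.238  0.971  0.   ]
 [-0.     0.    -1.   ]]
[-600.3 -189.3    6.7]
```

>>> {"op": "step_arm", "data": {
  "commands": [
    {"translation": [0, 0, 0], "roll": 0.118},
    {"translation": [0, 0, 0], "roll": 0.118},
    {"translation": [0, 0, 0], "roll": 0.118},
    {"translation": [0, 0, 0], "roll": 0.118},
    {"translation": [0, 0, 0], "roll": 0.118},
    {"translation": [0, 0, 0], "roll": 0.118},
    {"translation": [0, 0, 0], "roll": 0.118},
    {"translation": [0, 0, 0], "roll": 0.118},
    {"translation": [0, 0, 0], "roll": 0.118},
    {"translation": [0, 0, 0], "roll": 0.118},
    {"translation": [0, 0, 0], "roll": 0.118},
    {"translation": [0, 0, 0], "roll": 0.118}
  ],
  "fingers": 0.45
}}

```text
time: 1.85
tool_pos: [0.1247, 0.51, 0.2267]
tool_rot: [3.142, -0.0, 1.48]
contact_force: [-0.4, -0.7, 0.0]
opening: 0.0411
grip_force: 0.0
```

>>> {"op": "step_arm", "data": {
  "commands": [
    {"translation": [-18, 36, 0], "roll": 0},
    {"translation": [-18, 36, 0], "roll": 0},
    {"translation": [-18, 36, 0], "roll": 0},
    {"translation": [-18, 36, 0], "roll": 0},
    {"translation": [-18, 36, 0], "roll": 0},
    {"translation": [-18, 36, 0], "roll": 0},
    {"translation": [-18, 36, 0], "roll": 0},
    {"translation": [-18, 36, 0], "roll": 0},
    {"translation": [-18, 36, 0], "roll": 0},
    {"translation": [-18, 36, 0], "roll": 0},
    {"translation": [-18, 36, 0], "roll": 0},
    {"translation": [-18, 36, 0], "roll": 0},
    {"translation": [-18, 36, 0], "roll": 0},
    {"translation": [-18, 36, 0], "roll": 0},
    {"translation": [-18, 36, 0], "roll": 0}
  ]
}}

```text
time: 3.1
tool_pos: [0.6413, 0.1937, 0.2267]
tool_rot: [3.142, -0.0, 1.486]
contact_force: [0.2, 0.0, 0.5]
opening: 0.0411
grip_force: 0.0
```

```bash
python3 - <<'E'
from h import *
o=observe(); print(o['time'],o['tool_pos'],o['tool_rot'],o['qpos'].round(2))
snap('wrist','w0.png'); find('wrist','flap_bar')
print(totool(C2W([.031,0,.154])), proj('wrist',C2W([.031,0.05,.154])), proj('wrist',C2W([.031,-.05,.154])))
E
```

```text
3.1 [0.64125789 0.19374164 0.22668947] [ 3.14158013e+00 -1.85953195e-04  1.48558651e+00] [0.18 0.62 1.07 0.   1.45 0.26]
wrist flap_bar [0.6106 0.2355 0.1127] 0.73
[-5.1 19.5 70.8] [343.51128296 157.90672086] [341.41818782 271.22728857]
```

View pics/w0.png

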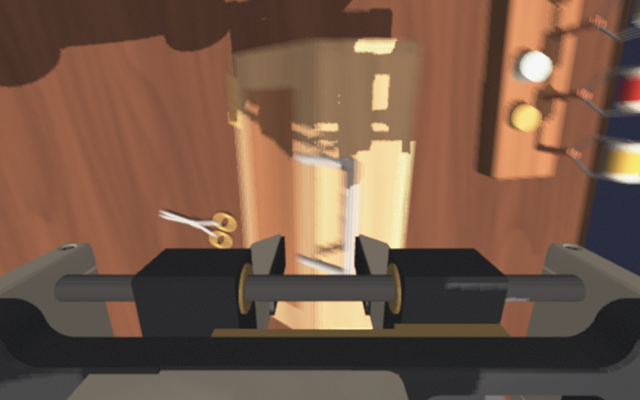

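The wrist picture shows the bar at about column 349, rows 160–271. That is about 6 px (5 mm) further in chest +x than predicted. I'll move above it and check again.

>>> {"op": "step_arm", "data": {
  "commands": [
    {"translation": [-5, 23, 20], "roll": 0},
    {"translation": [0, 0, 20], "roll": 0},
    {"translation": [0, 0, 0], "roll": 0}
  ]
}}

```text
time: 3.45
tool_pos: [0.6606, 0.1874, 0.1816]
tool_rot: [-3.134, 0.002, 1.485]
contact_force: [-1.1, -0.1, -0.5]
opening: 0.0413
grip_force: 0.0
```

```bash
python3 - <<'E'
from h import *
im=snap('wrist','w1.png'); find('wrist','flap_bar')
a=C2W([.031,0.05,.154]);b=C2W([.031,-.05,.154])
print(totool(C2W([.031,0,.154])), proj('wrist',a), proj('wrist',b))
t=observe()['tool_pos']; print('tcp',proj('wrist',t))
cv2.imwrite('pics/w1c.png',cv2.resize(cv2.cvtColor(im[60:330,200:460],cv2.COLOR_RGB2BGR),None,fx=2,fy=2))
E
```

```text
wrist flap_bar [0.6133 0.2512 0.1117] 0.74
[-4.8  1.9 32.2] [321.64122906 165.95403597] [321.32180474 297.37560291]
tcp [318.69041174 250.76253973]
```

View pics/w1c.png

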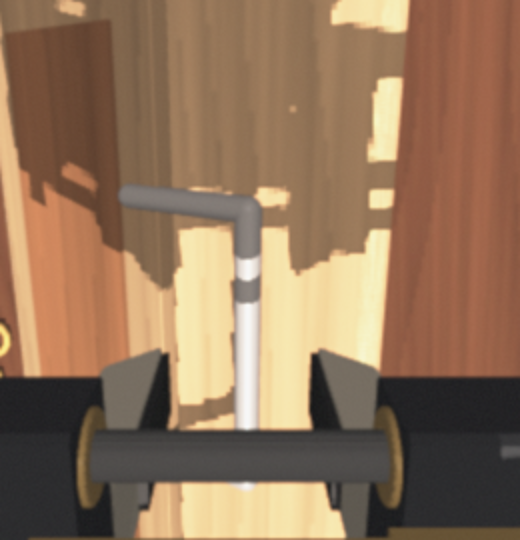

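The bar sits at column 323 between the fingers, about 2 px off the prediction, so I go down and grip it.

>>> {"op": "step_arm", "data": {
  "commands": [
    {"translation": [-2, 3, 20], "roll": 0},
    {"translation": [0, 0, 19], "roll": 0},
    {"translation": [0, 0, 0], "roll": 0}
  ]
}}

```text
time: 3.8
tool_pos: [0.6634, 0.1863, 0.1458]
tool_rot: [-3.137, 0.001, 1.487]
contact_force: [0.0, 0.3, -1.1]
opening: 0.0414
grip_force: 0.0
```

>>> {"op": "step_arm", "data": {
  "commands": [
    {"translation": [0, 0, 0], "roll": 0},
    {"translation": [0, 0, 0], "roll": 0},
    {"translation": [0, 0, 0], "roll": 0},
    {"translation": [0, 0, 0], "roll": 0},
    {"translation": [0, 0, 0], "roll": 0},
    {"translation": [0, 0, 0], "roll": 0}
  ],
  "fingers": 0.0,
  "grip_force": 8
}}

```text
time: 4.3
tool_pos: [0.6632, 0.1864, 0.1488]
tool_rot: [-3.138, -0.0, 1.486]
contact_force: [-7.7, 0.5, 5.5]
opening: 0.0082
grip_force: 8.0
```

>>> {"op": "step_arm", "data": {
  "commands": [
    {"translation": [0, 0, 0], "roll": 0},
    {"translation": [0, 0, 0], "roll": 0},
    {"translation": [0, -1, 4], "roll": 0},
    {"translation": [0, 0, 4], "roll": 0},
    {"translation": [0, 0, 0], "roll": 0},
    {"translation": [0, 0, 0], "roll": 0}
  ],
  "fingers": 0.3
}}

```text
time: 4.8
tool_pos: [0.6639, 0.1859, 0.139]
tool_rot: [-3.14, 0.0, 1.486]
contact_force: [0.2, -0.4, 0.0]
opening: 0.0271
grip_force: 0.0
```

>>> {"op": "step_arm", "data": {
  "commands": [
    {"translation": [0, 0, 0], "roll": 0},
    {"translation": [0, 0, 0], "roll": 0},
    {"translation": [0, 0, 0], "roll": 0},
    {"translation": [0, 0, 0], "roll": 0},
    {"translation": [0, 0, 0], "roll": 0}
  ],
  "fingers": 0.0,
  "grip_force": 8
}}

```text
time: 5.22
tool_pos: [0.6631, 0.1861, 0.1398]
tool_rot: [-3.139, 0.0, 1.486]
contact_force: [-5.2, -0.1, 2.1]
opening: 0.0091
grip_force: 8.0
```

>>> {"op": "step_arm", "data": {
  "commands": [
    {"translation": [0, -10, -11], "roll": 0},
    {"translation": [0, -11, -10], "roll": 0},
    {"translation": [0, -12, -9], "roll": 0},
    {"translation": [0, -12.5, -8], "roll": 0},
    {"translation": [0, -13.5, -6.5], "roll": 0},
    {"translation": [0, -14, -5], "roll": 0},
    {"translation": [0, -14, -4], "roll": 0},
    {"translation": [0, -15, -2], "roll": 0},
    {"translation": [0, -15, 0], "roll": 0},
    {"translation": [0, -15, 0], "roll": 0},
    {"translation": [0, -15, 2], "roll": 0},
    {"translation": [0, -14, 4], "roll": 0},
    {"translation": [0, -14, 5], "roll": 0}
  ]
}}

```text
time: 6.3
tool_pos: [0.4905, 0.2014, 0.1853]
tool_rot: [3.137, -0.002, 1.486]
contact_force: [1.9, 1.6, 1.4]
opening: 0.0087
grip_force: 8.0
```

>>> {"op": "step_arm", "data": {
  "commands": [
    {"translation": [0, -12, 6.5], "roll": 0},
    {"translation": [0, -12.5, 8], "roll": 0},
    {"translation": [0, -12, 9], "roll": 0},
    {"translation": [0, -11, 10], "roll": 0},
    {"translation": [0, -9.5, 11], "roll": 0},
    {"translation": [0, -8.5, 12], "roll": 0},
    {"translation": [0, -7.5, 13], "roll": 0},
    {"translation": [0, -6, 13.5], "roll": 0},
    {"translation": [0, -4.5, 14], "roll": 0},
    {"translation": [0, -3, 14.5], "roll": 0},
    {"translation": [0, -2, 14.5], "roll": 0},
    {"translation": [0, -0.5, 6], "roll": 0},
    {"translation": [0, 0, 0], "roll": 0}
  ]
}}

```text
time: 7.38
tool_pos: [0.4003, 0.209, 0.0511]
tool_rot: [-3.14, -0.001, 1.485]
contact_force: [-3.6, 4.5, -1.0]
opening: 0.0087
grip_force: 8.0
```

>>> {"op": "step_arm", "data": {
  "commands": [
    {"translation": [0, 0, 0], "roll": 0},
    {"translation": [0, 0, 0], "roll": 0},
    {"translation": [0, 0, 0], "roll": 0},
    {"translation": [0, 0, -15], "roll": 0},
    {"translation": [0, 0, -30], "roll": 0},
    {"translation": [0, 0, -30], "roll": 0},
    {"translation": [0, 0, -40], "roll": 0.121},
    {"translation": [0, 0, -40], "roll": 0.121},
    {"translation": [0, 0, 0], "roll": 0.121},
    {"translation": [0, 0, 0], "roll": 0.121},
    {"translation": [0, 0, 0], "roll": 0.121},
    {"translation": [0, 0, 0], "roll": 0.121},
    {"translation": [0, 0, 0], "roll": 0.121},
    {"translation": [0, 0, 0], "roll": 0.121},
    {"translation": [0, 0, 0], "roll": 0.121},
    {"translation": [0, 0, 0], "roll": 0.121},
    {"translation": [0, 0, 0], "roll": 0.121},
    {"translation": [0, 0, 0], "roll": 0.121},
    {"translation": [0, 0, 0], "roll": 0.119}
  ],
  "fingers": 0.28
}}

```text
time: 8.97
tool_pos: [0.4014, 0.2083, 0.2077]
tool_rot: [-3.141, -0.001, -0.091]
contact_force: [0.0, 0.1, 0.4]
opening: 0.0257
grip_force: 0.0
```

```bash
python3 - <<'E'
from h import *
o=observe(); print(o['time'],o['tool_pos'],o['tool_rot'],o['qpos'].round(2))
snap('top','t1.png'); snap('wrist','w2.png')
for c in ['top','wrist']:
    for n in ['flask','slim_bottle','square_bottle']: find(c,n)
for y in (-.075,0,.075):
    p=C2W([-.025,y,.086]); print(p.round(4),proj('top',p),proj('wrist',p),totool(p))
E
```

```text
8.9667 [0.40142183 0.20827198 0.20766713] [-3.14127015e+00 -1.31817755e-03 -9.14567151e-02] [ 0.31  0.23  1.74 -0.    1.17  1.97]
top flask [0.6008 0.1809 0.054 ] 0.67
top flask [0.4945 0.1908 0.0649] 0.36
top slim_bottle [0.597  0.1106 0.066 ] 0.47
top square_bottle [0.6144 0.2568 0.0578] 0.62
wrist flask [0.5887 0.1924 0.0357] 0.68
wrist flask [0.4923 0.1988 0.064 ] 0.35
[0.6006 0.1137 0.086 ] [271.83199331 189.37762424] [417.69236756 -55.93082034] [206.7  77.8 121.3]
[0.607  0.1884 0.086 ] [243.90903134 186.11391098] [322.55630511 -56.03964203] [206.9   2.8 121.3]
[0.6135 0.2631 0.086 ] [216.00193449 182.85205208] [227.45729776 -56.14842133] [207.  -72.2 121.4]
```

View pics/w2.png

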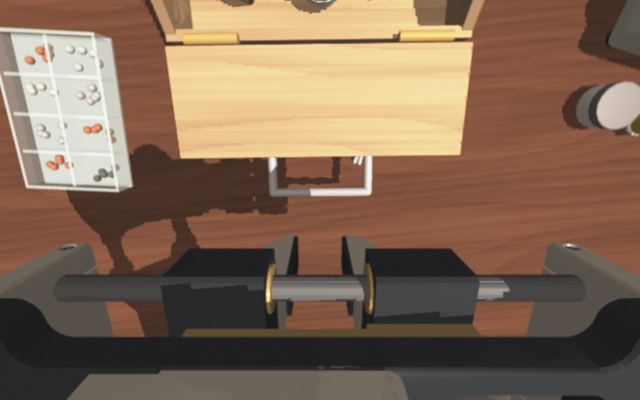

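The wrist view shows the flap fully lowered. The detectors put the flask in the middle position, with the slim bottle on the right (-y) and the square one on the left. I move forward and look at it.

>>> {"op": "step_arm", "data": {
  "commands": [
    {"translation": [37, 0, 0], "roll": 0},
    {"translation": [37, 1, 0], "roll": 0},
    {"translation": [37, 1, 0], "roll": 0},
    {"translation": [37, 0, 0], "roll": 0},
    {"translation": [0, 0, 0], "roll": 0},
    {"translation": [0, 0, 0], "roll": 0}
  ],
  "fingers": 0.5
}}

```text
time: 9.87
tool_pos: [0.5493, 0.1933, 0.2059]
tool_rot: [3.141, 0.002, -0.086]
contact_force: [-0.5, 0.6, -0.0]
opening: 0.0459
grip_force: 0.0
```

```bash
python3 - <<'E'
from h import *
o=observe(); print(o['time'],o['tool_pos'],o['tool_rot'])
im=snap('wrist','w3.png'); find('wrist','flask')
p=C2W([-.025,0,.086]); print(p,proj('wrist',p),totool(p))
for d in ([.013,0],[-.013,0],[0,.013],[0,-.013]): print(proj('wrist',p+np.array(d+[0])))
E
```

```text
9.8667 [0.54927718 0.19328609 0.20588698] [ 3.14119602e+00  1.67067187e-03 -8.56799752e-02]
wrist flask [0.6145 0.1883 0.0558] 0.79
[0.60704661 0.18837454 0.086     ] [319.65795801 134.60563476] [ 60.1   0.4 120.7]
[318.45646464 120.19514545]
[320.82641409 148.61988092]
[305.79285086 135.81885666]
[333.55708383 133.38943617]
```

View pics/w3.png

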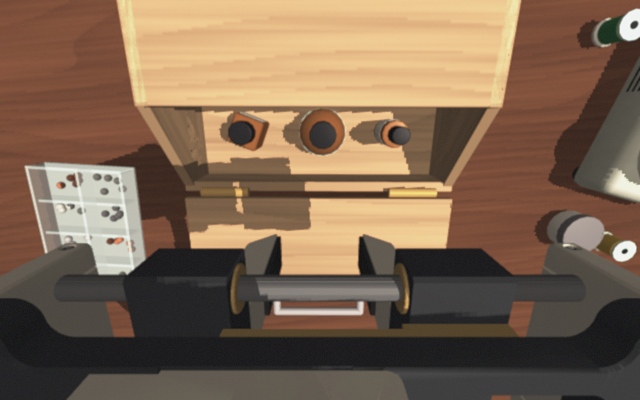

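The flask cap is at (323,136), about 3 px right of the prediction, with the square bottle to its left and the slim bottle to its right. The fingers have clear space on both sides.

>>> {"op": "step_arm", "data": {
  "commands": [
    {"translation": [30, 2, 30], "roll": 0},
    {"translation": [29, 1.5, 30], "roll": 0},
    {"translation": [0, 0, 30], "roll": 0},
    {"translation": [0, 0, 20], "roll": 0},
    {"translation": [0, 0, 10], "roll": 0},
    {"translation": [0, 0, 0], "roll": 0},
    {"translation": [0, 0, 0], "roll": 0}
  ]
}}

```text
time: 10.55
tool_pos: [0.606, 0.1859, 0.089]
tool_rot: [-3.141, -0.001, -0.084]
contact_force: [0.8, 0.1, 0.0]
opening: 0.0457
grip_force: 0.0
```

>>> {"op": "step_arm", "data": {
  "commands": [
    {"translation": [0, 0, 10], "roll": 0},
    {"translation": [0, 0, 8], "roll": 0},
    {"translation": [0, 0, 5], "roll": 0},
    {"translation": [0, 0, 2], "roll": 0},
    {"translation": [0, 0, 0], "roll": 0},
    {"translation": [0, 0, 0], "roll": 0}
  ]
}}

```text
time: 11.05
tool_pos: [0.6063, 0.1855, 0.0629]
tool_rot: [-3.141, -0.0, -0.085]
contact_force: [-0.1, 0.7, -0.4]
opening: 0.0462
grip_force: 0.0
```

>>> {"op": "step_arm", "data": {
  "commands": [
    {"translation": [0, 0, 0], "roll": 0},
    {"translation": [0, 0, 0], "roll": 0},
    {"translation": [0, 0, 0], "roll": 0},
    {"translation": [0, 0, 0], "roll": 0},
    {"translation": [0, 0, 0], "roll": 0}
  ],
  "fingers": 0.0,
  "grip_force": 20
}}

```text
time: 11.47
tool_pos: [0.6064, 0.1855, 0.0631]
tool_rot: [-3.141, -0.0, -0.085]
contact_force: [-0.9, -0.2, 0.8]
opening: 0.0256
grip_force: 20.0
```

>>> {"op": "step_arm", "data": {
  "commands": [
    {"translation": [-3, 0, 6], "roll": 0},
    {"translation": [-4, 0, -26], "roll": 0},
    {"translation": [0, 0, -30], "roll": 0},
    {"translation": [0, 0, -30], "roll": 0},
    {"translation": [0, 0, -30], "roll": 0},
    {"translation": [-7, 18, -30], "roll": 0},
    {"translation": [-7, 36, -12], "roll": 0},
    {"translation": [-7, 36, 0], "roll": 0},
    {"translation": [-7, 36, 0], "roll": 0},
    {"translation": [-7, 36, 0], "roll": 0},
    {"translation": [-7, 36, 0], "roll": 0},
    {"translation": [-7, 36, 0], "roll": 0},
    {"translation": [-7, 36, 0], "roll": 0},
    {"translation": [-7, 36, 0], "roll": 0},
    {"translation": [-7, 36, 0], "roll": 0},
    {"translation": [-7, 36, 0], "roll": 0},
    {"translation": [0, 0, 0], "roll": 0},
    {"translation": [0, 0, 0], "roll": 0},
    {"translation": [0, 0, 0], "roll": 0}
  ]
}}

```text
time: 13.05
tool_pos: [0.4903, -0.1837, 0.2147]
tool_rot: [-3.141, 0.0, -0.086]
contact_force: [-0.1, -0.4, -0.6]
opening: 0.0258
grip_force: 20.0
```

```bash
python3 - <<'E'
from h import *
o=observe(); print(o['time'],o['tool_pos'],o['tool_rot'],o['opening'])
im=snap('wrist','w4.png'); find('wrist','cradle');find('wrist','cradle_seat')
p=np.array([.5563,-.1885,.123]); print(proj('wrist',p),totool(p))
for d in ([.032,0],[-.032,0],[0,.032],[0,-.032]): print(proj('wrist',p+np.array(d+[0])))
snap('top','t2.png'); find('top','cradle_seat');find('top','flask')
E
```

```text
13.05 [ 0.49029043 -0.18367899  0.21468946] [-3.14082982e+00  1.73061884e-04 -8.59294133e-02] 0.02583792676671108
wrist cradle [ 0.5567 -0.1948  0.1155] 0.8
wrist cradle_seat [ 0.5564 -0.2011  0.1146] 0.79
wrist cradle_seat [ 0.5902 -0.2024  0.0587] 0.57
[319.51542364 129.91866659] [65.9  0.3 91.8]
[316.15967313  88.94705768]
[322.6237449  167.86931961]
[281.32980574 133.22550587]
[357.96101092 126.5893142 ]
```

View pics/w4.png

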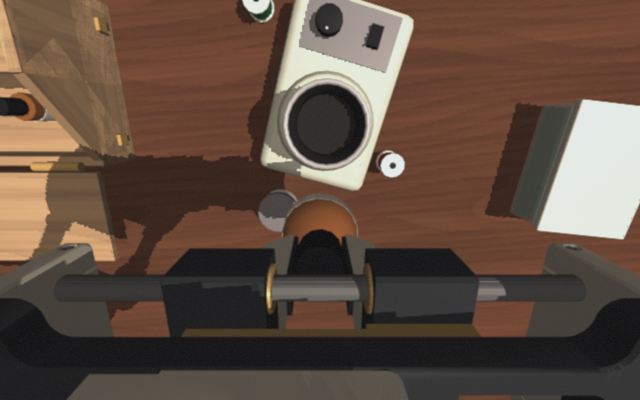

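The cradle is ahead, with its rim centre near (326,120). The flask hangs upright in the fingers. I fit the dark bore in both pictures.

```bash
python3 - <<'E'
from h import *
for c,f,box in [('wrist','w4.png',(60,180,270,385)),('top','t0.png',(185,232,365,410))]:
    im=cv2.imread('pics/'+f,0); y0,y1,x0,x1=box; s=im[y0:y1,x0:x1]
    for th in (60,80,100):
        cs,_=cv2.findContours((s<th).astype('uint8'),cv2.RETR_EXTERNAL,cv2.CHAIN_APPROX_NONE); k=max(cs,key=cv2.contourArea)
        e=cv2.fitEllipse(cv2.convexHull(k)); u,v=e[0][0]+x0,e[0][1]+y0; print(c,th,round(u,1),round(v,1),np.round(e[1],1),ray(c,u,v,.123).round(4),ray(c,u,v,.112).round(4))
E
```

```text
wrist 60 326.6 123.7 [76.  78.7] [ 0.5608 -0.1951  0.123 ] [ 0.5604 -0.1953  0.112 ]
wrist 80 326.6 123.6 [76.8 79.4] [ 0.5608 -0.1951  0.123 ] [ 0.5604 -0.1953  0.112 ]
wrist 100 326.6 123.7 [77.5 80.3] [ 0.5608 -0.1951  0.123 ] [ 0.5604 -0.1954  0.112 ]Traceback (most recent call last):
  File "<stdin>", line 5, in <module>
ValueError: max() iterable argument is empty
```

>>> {"op": "step_arm", "data": {
  "commands": [
    {"translation": [24, 2, 0], "roll": 0},
    {"translation": [24, 2, 0], "roll": 0},
    {"translation": [23, 2, 10], "roll": 0},
    {"translation": [0, 0, 10], "roll": 0},
    {"translation": [0, 0, 0], "roll": 0},
    {"translation": [0, 0, 10], "roll": 0},
    {"translation": [0, 0, 10], "roll": 0},
    {"translation": [0, 0, 8], "roll": 0},
    {"translation": [0, 0, 6], "roll": 0},
    {"translation": [0, 0, 4], "roll": 0},
    {"translation": [0, 0, 0], "roll": 0},
    {"translation": [0, 0, 0], "roll": 0}
  ]
}}

```text
time: 14.35
tool_pos: [0.5605, -0.1961, 0.1569]
tool_rot: [-3.142, -0.0, -0.085]
contact_force: [0.5, 0.1, -0.9]
opening: 0.0257
grip_force: 20.0
```

>>> {"op": "step_arm", "data": {
  "commands": [
    {"translation": [0, 0, 2], "roll": 0},
    {"translation": [0, 0, 1.5], "roll": 0},
    {"translation": [0, 0, 0], "roll": 0},
    {"translation": [0, 0, 0], "roll": 0}
  ]
}}

```text
time: 14.68
tool_pos: [0.5606, -0.1961, 0.1534]
tool_rot: [3.142, -0.0, -0.085]
contact_force: [0.4, -0.5, -1.1]
opening: 0.0257
grip_force: 20.0
```

>>> {"op": "step_arm", "data": {
  "commands": [
    {"translation": [0, 0, 1.5], "roll": 0},
    {"translation": [0, 0, 0], "roll": 0},
    {"translation": [0, 0, 0], "roll": 0}
  ]
}}

```text
time: 14.93
tool_pos: [0.5605, -0.196, 0.1517]
tool_rot: [-3.141, 0.0, -0.085]
contact_force: [-0.1, -0.1, 0.1]
opening: 0.0253
grip_force: 20.0
```

>>> {"op": "step_arm", "data": {
  "commands": [
    {"translation": [0, 0, 0], "roll": 0},
    {"translation": [0, 0, 0], "roll": 0},
    {"translation": [0, 0, 0], "roll": 0},
    {"translation": [0, 0, -10], "roll": 0},
    {"translation": [0, 0, -25], "roll": 0},
    {"translation": [0, 0, -30], "roll": 0},
    {"translation": [0, 0, -20], "roll": 0},
    {"translation": [-16.2, -32.5, 0], "roll": 0},
    {"translation": [-16.2, -32.5, 0], "roll": 0},
    {"translation": [-16.2, -32.5, 0], "roll": 0},
    {"translation": [-16.2, -32.5, 0], "roll": 0},
    {"translation": [-16.2, -32.5, 0], "roll": 0},
    {"translation": [-16.2, -32.5, 0], "roll": 0},
    {"translation": [-16.2, -32.5, 0], "roll": 0},
    {"translation": [-16.2, -32.5, 0], "roll": 0},
    {"translation": [-16.2, -32.5, 0], "roll": 0},
    {"translation": [-16.2, -32.5, 0], "roll": 0},
    {"translation": [-16.2, -32.5, 0], "roll": 0},
    {"translation": [-16.2, -32.5, 0], "roll": 0}
  ],
  "fingers": 0.5
}}

```text
time: 16.52
tool_pos: [0.3993, 0.2106, 0.238]
tool_rot: [-3.141, -0.002, -0.085]
contact_force: [-0.2, 1.0, 0.2]
opening: 0.046
grip_force: 0.0
```

>>> {"op": "step_arm", "data": {
  "commands": [
    {"translation": [0, 0, 10], "roll": -0.121},
    {"translation": [0, 0, 10], "roll": -0.121},
    {"translation": [0, 0, 10], "roll": -0.121},
    {"translation": [0, 0, 10], "roll": -0.121},
    {"translation": [0, 0, 10], "roll": -0.121},
    {"translation": [0, 0, 10], "roll": -0.121},
    {"translation": [0, 0, 10], "roll": -0.121},
    {"translation": [0, 0, 10], "roll": -0.121},
    {"translation": [0, 0, 10], "roll": -0.121},
    {"translation": [0, 0, 10], "roll": -0.121},
    {"translation": [0, 0, 10], "roll": -0.121},
    {"translation": [0, 0, 0], "roll": -0.121},
    {"translation": [0, 0, 0], "roll": -0.119},
    {"translation": [0, 0, 0], "roll": 0},
    {"translation": [0, 0, 0], "roll": 0}
  ],
  "fingers": 0.28
}}

```text
time: 17.77
tool_pos: [0.4005, 0.2092, 0.1275]
tool_rot: [3.14, -0.001, 1.482]
contact_force: [0.3, 0.0, 0.3]
opening: 0.0259
grip_force: 0.0
```

```bash
python3 - <<'E'
from h import *
o=observe(); print(o['time'],o['tool_pos'],o['tool_rot'],o['opening'])
print(totool([.4003,.209,.0511]), totool([.5605,-.196,.1517]))
snap('wrist','w5.png'); im=snap('top','t3.png'); find('top','flask'); find('top','cradle_seat')
w=cv2.imread('pics/w5.png')[100:330,180:460]; t=cv2.imread('pics/t3.png')[120:270,300:450]
cv2.imwrite('pics/c5.png',np.hstack([cv2.resize(w,(400,330)),cv2.resize(t,(330,330))]))
E
```

```text
17.7667 [0.40052313 0.20921688 0.12751574] [ 3.14046944e+00 -5.81375985e-04  1.48218253e+00] 0.025883987189272834
[-0.3 -0.3 76.4] [-389.5  195.2  -24.2]
top flask [ 0.5535 -0.1936  0.1418] 0.66
top cradle_seat [ 0.5517 -0.1943  0.1218] 0.65
```

View pics/c5.png

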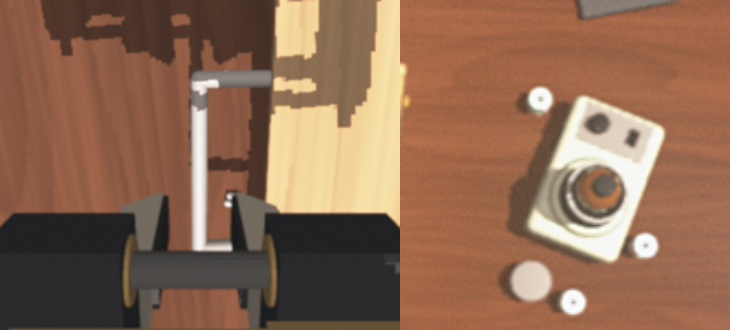

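The flask stands in the cradle (right crop), and the bar lies midway between the open fingers (left crop). I go down, grip it and raise the flap.

>>> {"op": "step_arm", "data": {
  "commands": [
    {"translation": [0, 0, 25], "roll": 0},
    {"translation": [0, 0, 25], "roll": 0},
    {"translation": [0, 0, 16], "roll": 0},
    {"translation": [0, 0, 10], "roll": 0},
    {"translation": [0, 0, 0], "roll": 0}
  ]
}}

```text
time: 18.38
tool_pos: [0.3988, 0.2086, 0.0491]
tool_rot: [-3.138, 0.001, 1.484]
contact_force: [-0.1, -0.4, -0.1]
opening: 0.026
grip_force: 0.0
```

>>> {"op": "step_arm", "data": {
  "commands": [
    {"translation": [0, 0, 0], "roll": 0},
    {"translation": [0, 0, 0], "roll": 0},
    {"translation": [0, 0, 0], "roll": 0},
    {"translation": [0, 0, 0], "roll": 0},
    {"translation": [0, 0, 0], "roll": 0}
  ],
  "fingers": 0.0,
  "grip_force": 12
}}

```text
time: 18.8
tool_pos: [0.4002, 0.2093, 0.0516]
tool_rot: [3.141, -0.001, 1.486]
contact_force: [-2.0, 0.8, 4.6]
opening: 0.0086
grip_force: 12.0
```

>>> {"op": "step_arm", "data": {
  "commands": [
    {"translation": [0, 0.5, -6], "roll": 0},
    {"translation": [0, 2, -14.5], "roll": 0},
    {"translation": [0, 3, -14.5], "roll": 0},
    {"translation": [0, 4.5, -14], "roll": 0},
    {"translation": [0, 6, -13.5], "roll": 0},
    {"translation": [0, 7.5, -13], "roll": 0},
    {"translation": [0, 8.5, -12], "roll": 0},
    {"translation": [0, 9.5, -11], "roll": 0},
    {"translation": [0, 11, -10], "roll": 0},
    {"translation": [0, 12, -9], "roll": 0},
    {"translation": [0, 12.5, -8], "roll": 0},
    {"translation": [0, 12, -6.5], "roll": 0}
  ]
}}

```text
time: 19.8
tool_pos: [0.4877, 0.2015, 0.1852]
tool_rot: [-3.14, 0.0, 1.486]
contact_force: [-3.9, -1.3, 4.7]
opening: 0.0084
grip_force: 12.0
```

Now the reverse of the opening arc, all the way to shut.

>>> {"op": "step_arm", "data": {
  "commands": [
    {"translation": [0, 14, -5], "roll": 0},
    {"translation": [0, 14, -4], "roll": 0},
    {"translation": [0, 15, -2], "roll": 0},
    {"translation": [0, 15, 0], "roll": 0},
    {"translation": [0, 15, 0], "roll": 0},
    {"translation": [0, 15, 2], "roll": 0},
    {"translation": [0, 14, 4], "roll": 0},
    {"translation": [0, 14, 5], "roll": 0},
    {"translation": [0, 13.5, 6.5], "roll": 0},
    {"translation": [0, 12.5, 8], "roll": 0},
    {"translation": [0, 12, 9], "roll": 0},
    {"translation": [0, 11, 10], "roll": 0},
    {"translation": [0, 10, 11], "roll": 0},
    {"translation": [0, 0, 0], "roll": 0},
    {"translation": [0, 0, 0], "roll": 0},
    {"translation": [0, 0, 0], "roll": 0}
  ]
}}

```text
time: 21.13
tool_pos: [0.6621, 0.1858, 0.1376]
tool_rot: [-3.139, 0.002, 1.486]
contact_force: [-3.8, -3.9, -4.5]
opening: 0.008
grip_force: 12.0
```

>>> {"op": "step_arm", "data": {
  "commands": [
    {"translation": [0, 0, 0], "roll": 0},
    {"translation": [0, 0, 0], "roll": 0},
    {"translation": [0, 0, 0], "roll": 0},
    {"translation": [0, 0, -10], "roll": 0},
    {"translation": [0, 0, -20], "roll": 0},
    {"translation": [0, 0, -15], "roll": 0},
    {"translation": [0, 0, 0], "roll": 0}
  ],
  "fingers": 0.28
}}

```text
time: 21.72
tool_pos: [0.6652, 0.1873, 0.1887]
tool_rot: [3.133, -0.002, 1.486]
contact_force: [0.7, -0.4, 1.0]
opening: 0.026
grip_force: 0.0
```

>>> {"op": "step_arm", "data": {
  "commands": [
    {"translation": [0, 0, 0], "roll": 0},
    {"translation": [0, 0, 0], "roll": 0},
    {"translation": [0, 0, 0], "roll": 0},
    {"translation": [0, 0, 0], "roll": 0},
    {"translation": [0, 0, 10], "roll": 0},
    {"translation": [0, 0, 6], "roll": 0},
    {"translation": [0, 0, 5], "roll": 0},
    {"translation": [0, 0, 0], "roll": 0},
    {"translation": [0, 0, 0], "roll": 0}
  ],
  "fingers": 0.0
}}

```text
time: 22.47
tool_pos: [0.6628, 0.1866, 0.1615]
tool_rot: [-3.14, 0.0, 1.486]
contact_force: [0.3, -0.2, 0.4]
opening: 0.0007
grip_force: 0.0
```

>>> {"op": "step_arm", "data": {
  "commands": [
    {"translation": [0, 0, 2], "roll": 0},
    {"translation": [0, 0, 2], "roll": 0},
    {"translation": [0, 0, 0], "roll": 0},
    {"translation": [0, 0, 0], "roll": 0},
    {"translation": [0, 0, 0], "roll": 0}
  ]
}}

```text
time: 22.88
tool_pos: [0.6634, 0.1867, 0.1587]
tool_rot: [3.141, -0.0, 1.486]
contact_force: [-0.3, 0.2, 0.9]
opening: 0.0003
grip_force: 0.8
```

>>> {"op": "step_arm", "data": {
  "commands": [
    {"translation": [0, 0, -25], "roll": 0},
    {"translation": [0, 0, -30], "roll": 0},
    {"translation": [0, 0, -20], "roll": 0},
    {"translation": [-35.5, -6.3, 0], "roll": 0},
    {"translation": [-35.5, -6.3, 0], "roll": 0},
    {"translation": [-35.5, -6.3, 0], "roll": 0},
    {"translation": [-35.5, -6.3, 0], "roll": 0},
    {"translation": [-35.5, -6.3, 0], "roll": 0},
    {"translation": [-35.5, -6.3, 0], "roll": 0},
    {"translation": [-35.5, -6.3, 0], "roll": 0},
    {"translation": [-35.5, -6.3, 0], "roll": 0},
    {"translation": [-35.5, -6.3, 0], "roll": 0},
    {"translation": [-35.5, -6.3, 0], "roll": 0},
    {"translation": [-35.5, -6.3, 0], "roll": 0},
    {"translation": [0, 0, 0], "roll": 0},
    {"translation": [0, 0, 0], "roll": 0},
    {"translation": [0, 0, 0], "roll": 0}
  ],
  "fingers": 0.5
}}

```text
time: 24.3
tool_pos: [0.5609, -0.1962, 0.2332]
tool_rot: [-3.141, -0.001, 1.485]
contact_force: [0.2, 0.4, -0.1]
opening: 0.046
grip_force: 0.0
```

```bash
python3 - <<'E'
from h import *
o=observe(); print(o['time'],o['tool_pos'],o['tool_rot'],o['opening'])
print(totool([.5605,-.196,.1517]))
snap('scene','s6.png'); snap('top','t6.png')
s=cv2.imread('pics/s6.png')[110:310,220:460]; t=cv2.imread('pics/t6.png')[125:255,170:320]
cv2.imwrite('pics/c6.png',np.hstack([cv2.resize(s,(430,360)),cv2.resize(t,(360,360))]))
E
```

```text
24.3 [ 0.56089079 -0.19619695  0.23323934] [-3.14143719e+00 -7.56341785e-04  1.48519727e+00] 0.04600977893041121
[ 0.1 -0.4 81.5]
```

View pics/c6.png

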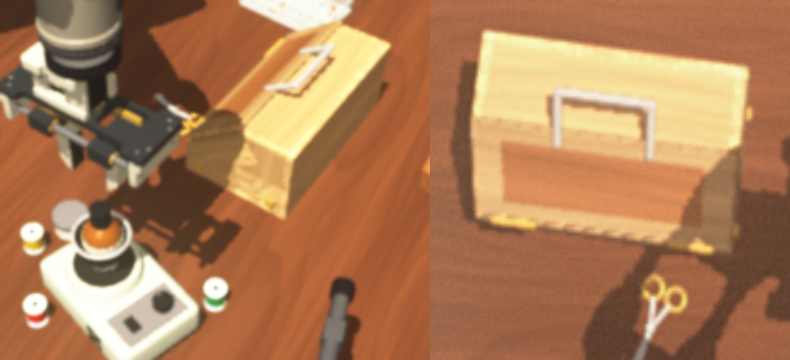

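The flap is shut and looks as it did at the start. The flask stands upright in the cradle and the bench things are in place. I go down to the cap and grip it.

>>> {"op": "step_arm", "data": {
  "commands": [
    {"translation": [0, 0, 25], "roll": 0},
    {"translation": [0, 0, 25], "roll": 0},
    {"translation": [0, 0, 16], "roll": 0},
    {"translation": [0, 0, 10], "roll": 0},
    {"translation": [0, 0, 4], "roll": 0},
    {"translation": [0, 0, 0], "roll": 0},
    {"translation": [0, 0, 0], "roll": 0}
  ]
}}

```text
time: 24.98
tool_pos: [0.5616, -0.1963, 0.1542]
tool_rot: [3.14, 0.0, 1.487]
contact_force: [-0.2, -0.4, 0.3]
opening: 0.0461
grip_force: 0.0
```

>>> {"op": "step_arm", "data": {
  "commands": [
    {"translation": [0, 0, 0], "roll": 0},
    {"translation": [0, 0, 0], "roll": 0},
    {"translation": [0, 0, 0], "roll": 0},
    {"translation": [0, 0, 0], "roll": 0},
    {"translation": [0, 0, 0], "roll": 0}
  ],
  "fingers": 0.0,
  "grip_force": 35
}}

```text
time: 25.4
tool_pos: [0.5612, -0.1967, 0.1538]
tool_rot: [3.141, 0.0, 1.486]
contact_force: [0.3, -0.7, 1.6]
opening: 0.0253
grip_force: 35.0
```

Now press slowly.

>>> {"op": "step_arm", "data": {
  "commands": [
    {"translation": [0, 0, 1.5], "roll": 0},
    {"translation": [0, 0, 1.5], "roll": 0},
    {"translation": [0, 0, 1.5], "roll": 0},
    {"translation": [0, 0, 1.5], "roll": 0},
    {"translation": [0, 0, 1], "roll": 0},
    {"translation": [0, 0, 1], "roll": 0},
    {"translation": [0, 0, 0], "roll": 0},
    {"translation": [0, 0, 0], "roll": 0}
  ]
}}

```text
time: 26.07
tool_pos: [0.5612, -0.1967, 0.1459]
tool_rot: [3.14, 0.0, 1.486]
contact_force: [-0.3, -0.5, 6.7]
opening: 0.0253
grip_force: 35.0
```

>>> {"op": "step_arm", "data": {
  "commands": [
    {"translation": [0, 0, 1], "roll": 0},
    {"translation": [0, 0, 1], "roll": 0},
    {"translation": [0, 0, 0], "roll": 0},
    {"translation": [0, 0, 0], "roll": 0}
  ]
}}

```text
time: 26.4
tool_pos: [0.5613, -0.1967, 0.1442]
tool_rot: [3.14, 0.001, 1.486]
contact_force: [-0.6, 0.2, 8.0]
opening: 0.025
grip_force: 35.0
```

>>> {"op": "step_arm", "data": {
  "commands": [
    {"translation": [0, 0, 1], "roll": 0},
    {"translation": [0, 0, 1], "roll": 0},
    {"translation": [0, 0, 0], "roll": 0},
    {"translation": [0, 0, 0], "roll": 0}
  ]
}}

```text
time: 26.73
tool_pos: [0.5613, -0.1968, 0.1424]
tool_rot: [3.14, 0.001, 1.486]
contact_force: [-0.7, 0.3, 9.2]
opening: 0.0253
grip_force: 35.0
```

>>> {"op": "step_arm", "data": {
  "commands": [
    {"translation": [0, 0, 1], "roll": 0},
    {"translation": [0, 0, 0], "roll": 0},
    {"translation": [0, 0, 0], "roll": 0},
    {"translation": [0, 0, 0], "roll": 0}
  ]
}}

```text
time: 27.07
tool_pos: [0.5614, -0.1968, 0.1419]
tool_rot: [3.14, 0.001, 1.486]
contact_force: [-2.1, 1.5, 11.7]
opening: 0.0251
grip_force: 35.0
```

```bash
python3 -c "
from cell import *
print(observe()['contact_force']); print(hand_in())"
```

```text
[-2.11751102  1.46304038 11.73203818]
the job is handed in; nothing more can be done
None
```

The job is handed in at about 27 s: the flask is held upright in the cradle, pressed about 12 mm to the bottom stop with roughly 12 N; the flap is shut and nothing on the bench visibly moved (the verdict was not shown).

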